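Get the check weight out from behind the sample jars

TASK

The brass check weight is hemmed in by three blue sample containers in the grey caddy: first move all three containers onto the white side board, then set the weight down gently, upright, in the middle of the balance pan. Only after that put each container back in the caddy on the very spot where it stood at the start; keep the containers upright throughout, and leave the calculator, marker cup and paper roll alone.

Things in the scene. Friction and masses are not known exactly. Their poses are not given: they have to be found in the camera images.
- wide_jar: Widest container: round blue plastic jar with white label band, 64 mm diameter, 88 mm high including a flat red lid nearly as wide as the jar (63 mm, top 14 mm). Straight sides up to 74 mm. Loose, 0.15 to 0.31 kg. Origin: centre of underside, z up. It starts upright on one of the caddy's three container places.
- square_jar: Square container: blue plastic, 50 x 50 mm in plan with 5 mm rounded edges, straight sides up to 76 mm, then a round red cap 40 mm in diameter up to 92 mm. Loose, 0.13 to 0.25 kg. Origin: centre of underside, z up; x and y are square to its faces. Starts on one of the caddy's three container places.
- neck_bottle: Tallest container: round blue bottle of 52 mm diameter, straight sides up to 78 mm, then a sloping shoulder, and a narrow red cap 30 mm in diameter up to 110 mm. Loose, 0.13 to 0.25 kg. Origin: centre of underside, z up. Starts on one of the caddy's three container places.
- weight: Brass check weight: low round cylinder 38 mm in diameter and 26 mm high, with a small knob (22 mm diameter) on top to 35 mm. Loose, 0.25 kg. Origin: centre of underside, z up. It starts in the caddy at about caddy x +30, y 0 mm, between the containers, which are so tall and close that a gripper has no room to reach down to it until they are cleared.
- caddy: Light grey low open tray, fixed, 170 mm (its x) by 215 mm (its y); floor 6 mm thick, rim 5 mm wide and 16 mm high all round. Origin: centre of underside at bench height, z up. The three containers start, in any arrangement, at about caddy (x, y) = (30, 65), (30, -65) and (-42, 0) mm, on the floor.
- side_board: Flat white square board lying on the bench, fixed, 200 x 200 mm, 4 mm thick: the place to stand the containers meanwhile. Origin: centre of underside at bench height, z up, x and y along its edges.
- balance: White bench balance, fixed: housing 230 mm (x) by 180 mm (y), 42 mm high, display strip on its -x end; a round steel weighing pan, 116 mm in diameter, whose top is 55 mm above the bench. Rigid pan (it does not sink). Origin: on the pan's axis, at bench height, z up; the housing reaches from x -145 to +85 mm.
- calculator: Bystander: grey pocket calculator lying flat, 130 x 75 x 14 mm. Origin: centre of underside. Leave alone.
- marker_cup: Bystander: glass cup of 68 mm diameter, 80 mm high, with three markers sticking out to about 135 mm. Origin: centre of underside. Leave alone.
- tape_roll: Bystander: white paper roll standing on its flat side, 90 mm diameter with a 44 mm hole, 50 mm high. Origin: centre of underside. Leave alone.
Not all that is in view belongs to the job. What is shaped like the wide_jar but brown, pink or turquoise is not meant.

How it is judged:
On the way, in this order (a step that is already met when the one before it is completed fails the run):
1. all three containers stand released on the side board (origin over the board, upright) while the weight is still where it started (x of wide_jar in the frame of side_board between -0.1 and 0.1 m and y of wide_jar in the frame of side_board between -0.1 and 0.1 m and z of each of wide_jar, square_jar, neck_bottle in the frame of side_board below 0.012 m and angle between each of wide_jar, square_jar, neck_bottle's own z axis and vertical below 0.15 rad and contact force between the fingers and wide_jar below 0.3 N and linear speed of each of wide_jar, square_jar, neck_bottle below 0.03 m/s and x of square_jar in the frame of side_board between -0.1 and 0.1 m and y of square_jar in the frame of side_board between -0.1 and 0.1 m and contact force between the fingers and square_jar below 0.3 N and x of neck_bottle in the frame of side_board between -0.1 and 0.1 m and y of neck_bottle in the frame of side_board between -0.1 and 0.1 m and contact force between the fingers and neck_bottle below 0.3 N and distance of weight from where it was at the start of the episode below 0.03 m), for 0.2 s.
2. the weight stands released in the middle of the pan (within 15 mm) while all three containers are still on the side board (horizontal distance between weight and balance below 0.015 m and z of weight in the frame of balance between 0.048 and 0.062 m and angle between weight's own z axis and vertical below 0.1 rad and contact force between the fingers and weight below 0.3 N and linear speed of each of weight, wide_jar, square_jar, neck_bottle below 0.03 m/s and x of wide_jar in the frame of side_board between -0.1 and 0.1 m and y of wide_jar in the frame of side_board between -0.1 and 0.1 m and z of each of wide_jar, square_jar, neck_bottle in the frame of side_board below 0.012 m and angle between each of wide_jar, square_jar, neck_bottle's own z axis and vertical below 0.15 rad and contact force between the fingers and wide_jar below 0.3 N and x of square_jar in the frame of side_board between -0.1 and 0.1 m and y of square_jar in the frame of side_board between -0.1 and 0.1 m and contact force between the fingers and square_jar below 0.3 N and x of neck_bottle in the frame of side_board between -0.1 and 0.1 m and y of neck_bottle in the frame of side_board between -0.1 and 0.1 m and contact force between the fingers and neck_bottle below 0.3 N), for 0.2 s.
At the end, for the whole second after the job is handed in: Each container stands upright (within 0.1 rad) in the caddy within 15 mm of where it itself stood at the start, the weight stands upright on the balance pan within 15 mm of its centre, and all are released and at rest (distance of each of wide_jar, square_jar, neck_bottle from where it was at the start of the episode below 0.015 m and angle between each of wide_jar, square_jar, neck_bottle, weight's own z axis and vertical below 0.1 rad and contact force between the fingers and wide_jar below 0.3 N and linear speed of each of wide_jar, square_jar, neck_bottle, weight below 0.03 m/s and contact force between the fingers and square_jar below 0.3 N and contact force between the fingers and neck_bottle below 0.3 N and horizontal distance between weight and balance below 0.015 m and z of weight in the frame of balance between 0.048 and 0.062 m and contact force between the fingers and weight below 0.3 N); the robot touches nothing.
It fails at once if a container is tipped by more than 0.5 rad (angle between any of wide_jar, square_jar, neck_bottle's own z axis and vertical above 0.5 rad).
It fails at once if the weight is banged onto the balance (more than 40 N) (contact force between weight and balance above 40 N).
It fails at once if a bystander (calculator, marker cup, paper roll) is moved by more than 20 mm (distance of any of calculator, marker_cup, tape_roll from where it was at the start of the episode above 0.02 m).
It also fails if it takes over 144 s, if anything falls off the work surface, if the arm or the gripper's body presses on something with over 40 N, if the wrist force passes 120 N, or if a joint passes its speed limit or range.

ROBOT

A 6-joint arm with a two-finger parallel gripper is mounted at the origin on the work surface. World frame = base frame: x ahead of the robot, y to its left, z up, the work surface at z = 0. Lengths are in m, angles in rad, forces in N, time in s.
With the tool pointing down it reaches from about 0.35 to 0.975 m from the base axis. Payload 4.9 kg.
Tool frame: the origin (TCP) lies on the centre line of the jaws, within the pads' length; the fingertips stand manip.tip_reach ahead of it and the grasp point (between the pads) is the TCP (manip.tip_reach is the distance from the TCP to the fingertips, in m); z points along the fingers, y is the line along which they close (so a half turn about z gives the same grasp; the last joint's range is limited). The gripper opens to 85 mm and grips with 20 to 120 N. Pads are 22 mm wide; open, the fingers measure 114 mm over their backs; the gripper's body (76 mm by 85 mm) begins 54 mm behind the grasp point. The pads swing forward as they close: fully open they stand 13 mm farther back than shut.
Start: joints at [1.092, 0.053, 1.613, -0, 1.476, -0.119], TCP at [0.22, 0.585, 0.25] pointing down, gripper open.
Joint ranges: [-3.01, 3.01], [-1.01, 2.22], [0.06, 2.58], [-1.02, 4.17], [0.09, 2.62], [-3.14, 3.14]. Speed limits (rad/s): [2.57, 2.57, 3.14, 3.14, 3.14, 3.14].

INTERFACE

Orientations are given as a unit quaternion [w, x, y, z].
In Python, from plant import manip gives the robot as it stands. The module is installed in compiled form; this text tells all that it offers.
- The arm moves only by the tool move_arm, never from a script. Its argument "rows" is a list of rows, each a list of 7 numbers: the shift along the tool's x, y, z in cm, then the turn, a rotation vector about the tool's x, y, z in degrees, then the opening, from -1 (shut) to 1 (fully open). In form: [[tx, ty, tz, ax, ay, az, jaw], ...]. A call has 1 to 20 rows; each row shifts and turns the commanded pose from where the row before left it, along the tool's axes as they then stand; what a row does not reach is not made up. A row lasts 1/12 s, in which the tool goes at most 41.7 mm and 7.16 degrees, less where a joint would pass 70% of its speed; a pose out of reach is approached as far as the arm can. A call is refused whole if a number of a shift passes 4.17 or a number of a turn 7.16, either way. A call with a gripper value outside its range is refused whole. The fingers move at their own pace and stop on an object; the grip force is fixed at half the most. Time passes only in rows, so rows that do not move let the fingers close. It gives the time, the measured TCP pose, the force, the opening and the grip force at its end, in the units of the state.
- manip.state(): the state, without advancing time (a new reading comes with each control period).
- manip.grab_frame(name): name is "scene" or "top" or "wrist"; returns a dict with "img" (420x560x3 uint8, blue, green, red), "mtx" (3x3 intrinsics, pixels), "R" (3x3) and "t" (3): a world point X has camera coordinates R X + t. Camera axes: x right, y down, z forward; pixel columns grow to the right and rows downward; lengths in m; the calibration is good to about 2 mm. A picture is of the moment at which its call begins. There is no depth.
- manip.job_done(): hands the job in; it is judged then, once.
The state is a dict: "time": time; "joint_pos": joint angles; "joint_vel": joint speeds; "joint_efforts": joint torques, N m; "tool_pos": TCP position; "tool_rot": TCP orientation; "contact_force": force on the tool from outside, world axes, zero at the start; "ft_torque": the same for the moment, N m; "gripper_width": opening from 0.0 (shut) to 1.0 (fully open); "grasp_force": force on a finger pad.
Only numpy, scipy, OpenCV 4.12 (cv2) and the standard library are available. Lean on these libraries where they do the work, as an engineer would, in place of code of your own. Each camera call takes 0.05 s, during which the arm holds its last target. There are 200 camera calls.

## Working session

There is one attempt and no reset: what is moved stays moved. The work goes in short steps, Python scripts to look and compute and a tool call to move; the robot and the scene stay as the last step left them, time stands still between calls to the robot, and variables do not carry over. Pictures are saved under pics/ and viewed, at most 14 in all, crops included, and the job is handed in when it is done.

Besides the shell and the picture viewer there is one more tool, called by a JSON object that holds its "method" and its "body", one argument or row to a line. move_arm: Moves the arm, as the interface text tells. Its arguments: {"type":"object","properties":{"rows":{"type":"array","items":{"type":"array","items":{"type":"number"}}}},"required":["rows"]}

```bash
mkdir -p pics
cat > h.py <<'E'
import numpy as np, cv2
from scipy.spatial.transform import Rotation as Ro
from plant import manip
def grab(n,save=None):
    f=manip.grab_frame(n)
    if save: cv2.imwrite('pics/'+save+'.png',f['img']); np.savez('pics/'+save+'.npz',**f)
    return f
def load(s): return np.load('pics/'+s+'.npz')
def ray(f,u,v):
    d=f['R'].T@np.linalg.solve(f['mtx'],np.array([u,v,1.])); return -f['R'].T@f['t'],d
def plane(f,u,v,z):
    c,d=ray(f,u,v); return c+d*(z-c[2])/d[2]
def cross(f1,p1,f2,p2):
    c1,d1=ray(f1,*p1);c2,d2=ray(f2,*p2)
    d1=d1/np.linalg.norm(d1);d2=d2/np.linalg.norm(d2)
    s=np.linalg.lstsq(np.c_[d1,-d2],c2-c1,rcond=None)[0]
    a=c1+d1*s[0];b=c2+d2*s[1]; return (a+b)/2,np.linalg.norm(a-b)
def proj(f,X):
    p=f['mtx']@(f['R']@np.asarray(X,float)+f['t']); return p[:2]/p[2]
def st():
    s=manip.state(); q=s['tool_rot']; R=Ro.from_quat([q[1],q[2],q[3],q[0]]).as_matrix()
    return s,R
E
python3 - <<'E'
from h import *
for n in ('scene','top','wrist'):
    f=grab(n,n+'0'); c=-f['R'].T@f['t']; print(n,c.round(3),f['R'][2].round(2),f['mtx'][0,0])
s,R=st(); print(R.round(3),s['tool_pos'],manip.tip_reach,s['gripper_width'])
E
```

```text
scene [ 1.063 -0.17   0.869] [-0.52  0.1  -0.85] 411.74594935895846
top [ 0.452 -0.037  1.283] [ 0.07 -0.01 -1.  ] 431.4607655168007
wrist [0.149 0.611 0.373] [ 0.28 -0.11 -0.95] 310.1463390431286
[[-0.936  0.352 -0.001]
 [ 0.352  0.936 -0.001]
 [ 0.    -0.002 -1.   ]] [0.21981203 0.58457705 0.24933349] 0.019 1.0019792686280966
```

View pics/top0.png

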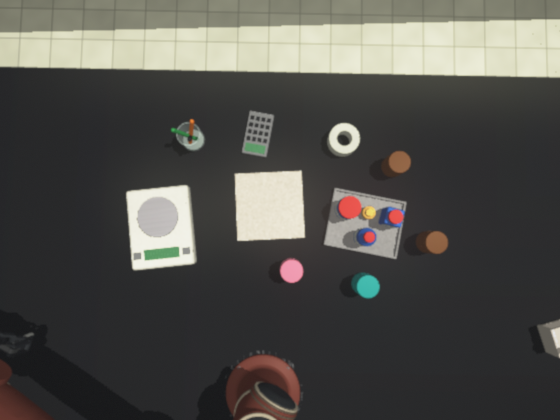

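View pics/scene0.png

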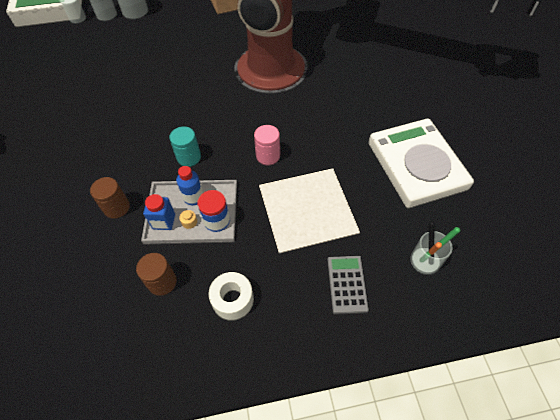

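Top view: caddy at about (366,223), board (270,206), balance pan (157,217), with wide jar cap at (349,207), square jar (396,217), bottle (369,237), and weight (369,212). The brown jars (398,162) and (434,242), turquoise (367,286) and pink (291,271) have the wide jar's shape but the wrong colour. The blue, red-lidded jar in the caddy is the one meant. I'll check this in one enlarged crop.

Run:
```python
from h import *
a=load('top0')['img'][180:265,315:450]; b=load('scene0')['img'][155:250,80:245]
A=cv2.resize(a,(780,491),interpolation=cv2.INTER_CUBIC)
cv2.imwrite('pics/c1.png',A)
ims={n:load(n+'0') for n in('top','scene')}
for n,f in ims.items():
    hsv=cv2.cvtColor(f['img'],cv2.COLOR_BGR2HSV)
    for name,lo,hi in(('red',(0,200,110),(6,255,255)),('red2',(174,200,110),(180,255,255)),('brass',(15,120,60),(32,255,255)),('pan',(0,0,90),(180,40,170))):
        m=cv2.inRange(hsv,lo,hi); 
        k,l,s,c=cv2.connectedComponentsWithStats(m)
        for i in range(1,k):
            if s[i,4]>30: print(n,name,s[i],c[i].round(1))
```

```text
top brass [362 207  14  12 133] [368.3 212.5]
top pan [    0     0   560    33 14319] [254.8  12.6]
top pan [ 0 66 51  2 55] [24.3 66.7]
top pan [104  68  41   2  41] [124.   68.9]
top pan [155  69  41   2  42] [175.  70.]
top pan [205  70  45   2  45] [227.  71.]
top pan [259  71 103   4 105] [309.2  72.6]
top pan [363  74 148   3 148] [436.5  75.1]
top pan [519  77  41   1  41] [539.  77.]
top pan [242 111  32  46 787] [258.2 131.2]
top pan [177 122  12  11  54] [182.8 126.5]
top pan [328 123  32  33 114] [338.1 146.2]
top pan [176 124  29  27 252] [191.2 139.2]
top pan [337 131  15  15  82] [345.  136.6]
top pan [283 170  21  17  35] [296.6 173.9]
top pan [186 185  11  80 153] [192.1 225.2]
top pan [ 324  188   83   71 1582] [364.4 223.9]
top pan [183 248   7   6  39] [185.8 250.5]
top pan [134 253   7   7  41] [136.9 255.7]
top pan [538 319  22  39 427] [549.6 336.6]
scene red [200 207  24   8  31] [212.1 212. ]
scene brass [217   0  12  12  41] [222.7   6.2]
scene brass [180 210  17  19 244] [187.8 218.8]
scene pan [   6    0   76   27 1120] [46.8 14.5]
scene pan [ 90   0  19  20 208] [98.7  9.1]
scene pan [118   0  20  18 242] [127.3   8. ]
scene pan [242  82  27  10  57] [253.5  87.7]
scene pan [426 126   9   6  39] [430.  128.3]
scene pan [369 137 105  71 392] [426.7 190.1]
scene pan [378 138  10   7  42] [382.8 141.3]
scene pan [405 165  45  17  92] [426.4 176.7]
scene pan [149 181  28  14 115] [160.5 184.7]
scene pan [186 180  49  23 285] [206.  188.4]
scene pan [141 180  96  64 679] [201.9 228.1]
scene pan [169 199  19  31 144] [176.9 216. ]
scene pan [196 214   8  12  40] [198.9 218.9]
scene pan [149 221  19   7  79] [158.2 223.7]
scene pan [434 231  12  12  81] [438.2 236.2]
scene pan [411 232  42  42 479] [432.7 252. ]
scene pan [ 328  256   40   57 1238] [347.2 287.6]
scene pan [220 283  15  16 127] [226.3 288.4]
scene pan [226 295  28  25 200] [241.4 310.7]
```

View pics/c1.png

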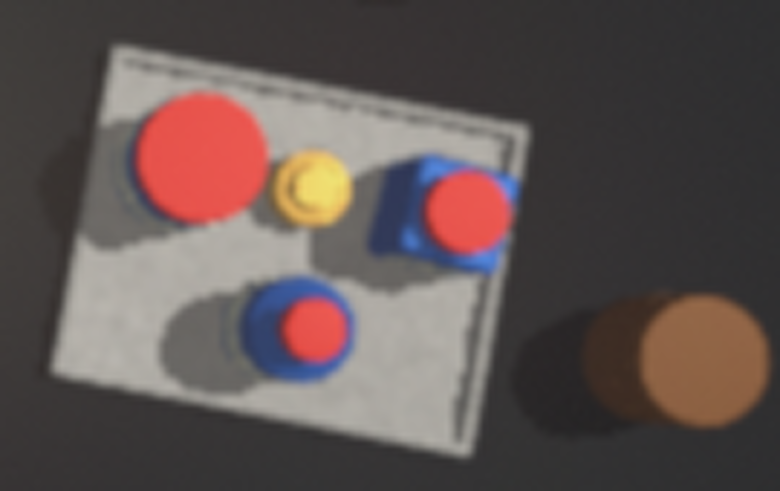

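The crop confirms it. The wide jar (lid at crop (203,158)), square jar (468,212) and bottle (316,330) are all blue with red caps, stand in the caddy around the brass weight at (312,190), and the brown jar is outside. Next I measure from both views.

Run:
```python
from h import *
T,S=load('top0'),load('scene0')
up=6
def comps(f,box,lo,hi):
    x0,y0,x1,y1=box; im=cv2.resize(f['img'][y0:y1,x0:x1],None,fx=up,fy=up,interpolation=cv2.INTER_CUBIC)
    hsv=cv2.cvtColor(im,cv2.COLOR_BGR2HSV)
    if lo[0]<0: m=cv2.inRange(hsv,(0,lo[1],lo[2]),hi)|cv2.inRange(hsv,(170,lo[1],lo[2]),(180,255,255))
    else: m=cv2.inRange(hsv,lo,hi)
    out=[]
    for c in cv2.findContours(m,0,1)[0]:
        if cv2.contourArea(c)>up*up*40:
            e=cv2.fitEllipse(cv2.convexHull(c)); out.append(((np.array(e[0])+.5)/up-.5+[x0,y0],np.array(e[1])/up,c))
    return out
for nm,f,box in(('T',T,(315,180,420,265)),('S',S,(135,155,245,250))):
    for r in comps(f,box,(-1,150,90),(8,255,255)): print(nm,'red',r[0].round(1),r[1].round(1))
    for r in comps(f,box,(15,100,90),(35,255,255)): print(nm,'brass',r[0].round(1),r[1].round(1))
# corners
def quad(f,box,z,nm,lo,hi,mx=(180,60,255)):
    x0,y0,x1,y1=box; hsv=cv2.cvtColor(f['img'],cv2.COLOR_BGR2HSV)
    m=np.zeros(hsv.shape[:2],np.uint8); m[y0:y1,x0:x1]=cv2.inRange(hsv,(0,0,lo),(180,hi,255))[y0:y1,x0:x1]
    m=cv2.morphologyEx(m,cv2.MORPH_OPEN,np.ones((3,3)))
    cs=cv2.findContours(m,0,1)[0]; c=max(cs,key=cv2.contourArea); h=cv2.convexHull(c)
    P=np.array([plane(f,u,v,z)[:2] for u,v in h[:,0].astype(float)],np.float32)
    r=cv2.minAreaRect(P); print(nm,np.round(r[0],4),np.round(r[1],3),round(r[2],1),cv2.boundingRect(c))
quad(T,(318,183,412,262),.016,'caddy T',80,60); quad(S,(135,170,245,250),.016,'caddy S',80,60)
quad(T,(225,160,315,250),.004,'board T',100,110); quad(S,(250,160,365,255),.004,'board S',100,110)
quad(T,(115,175,205,280),.042,'bal T',130,60); quad(S,(360,110,480,215),.042,'bal S',150,60)
for nm,p in(('pink',(267,131)),):print(plane(S,*p,.088))
```

```text
T red [368.8 236.7] [10.2 10.7]
T red [395.1 216.4] [13.4 14. ]
T red [349.3 207.1] [21.5 22.3]
T brass [368.3 212.4] [13.1 14.3]
S red [153.8 202.4] [17.5 19.1]
S red [211.2 202.5] [25.6 28.2]
S red [184.7 172.4] [14.2 15.1]
S brass [187.9 218.9] [17.2 19.4]
caddy T [ 0.4924 -0.2924] [0.22  0.175] 79.9 (324, 188, 83, 71)
caddy S [ 0.4943 -0.2919] [0.218 0.179] 79.7 (141, 180, 96, 64)
board T [ 0.5404 -0.0101] [0.203 0.204] 3.6 (234, 170, 71, 71)
board S [ 0.5394 -0.0086] [0.202 0.203] 3.7 (259, 168, 100, 85)
bal T [0.4699 0.2999] [0.23  0.184] 7.1 (126, 185, 70, 85)
bal S [0.4786 0.2955] [0.241 0.195] 7.0 (369, 119, 105, 88)
[ 0.3456864  -0.07134782  0.088     ]
```

{"method": "move_arm", "body": {
  "rows": [
    [0,0,0,0,0,-5.3,1],
    [0,0,0,0,0,-5.3,1],
    [-2.45,-2.83,0,0,0,0,1],
    [-2.45,-2.83,0,0,0,0,1],
    [-2.45,-2.83,0,0,0,0,1],
    [-2.45,-2.83,0,0,0,0,1],
    [-2.45,-2.83,0,0,0,0,1],
    [-2.45,-2.83,0,0,0,0,1],
    [-2.45,-2.83,0,0,0,0,1],
    [-2.45,-2.83,0,0,0,0,1],
    [-2.45,-2.83,0,0,0,0,1],
    [-2.45,-2.83,0,0,0,0,1],
    [-2.45,-2.83,0,0,0,0,1],
    [-2.45,-2.83,0,0,0,0,1]
  ]
}}

```text
time: 1.32
tool_pos: [0.4509, 0.1976, 0.2502]
tool_rot: [0.0, 0.087, 0.996, 0.0]
contact_force: [0.7, 0.9, -0.2]
gripper_width: 0.997
grasp_force: 0.0
```

{"method": "move_arm", "body": {
  "rows": [
    [-0.7,-3.8,-0.2,0,0,0,1],
    [-0.7,-3.8,-0.2,0,0,0,1],
    [-0.7,-3.8,-0.2,0,0,0,1],
    [-0.7,-3.8,-0.2,0,0,0,1],
    [-0.7,-3.8,-0.2,0,0,0,1],
    [-0.7,-3.8,-0.2,0,0,0,1],
    [-0.7,-3.8,-0.2,0,0,0,1],
    [-0.7,-3.8,-0.2,0,0,0,1],
    [-0.7,-3.8,-0.2,0,0,0,1],
    [-0.7,-3.8,-0.2,0,0,0,1],
    [-0.7,-3.8,-0.2,0,0,0,1],
    [-0.7,-3.8,-0.2,0,0,0,1],
    [0,0,0,0,0,0,1],
    [0,0,0,0,0,0,1]
  ]
}}

```text
time: 2.48
tool_pos: [0.4534, -0.2659, 0.2738]
tool_rot: [-0.0, 0.089, 0.996, 0.0]
contact_force: [-0.5, 0.3, -0.4]
gripper_width: 0.998
grasp_force: 0.0
```

Run:
```python
from h import *
f=grab('wrist','w1'); s,R=st(); print(s['time'],s['tool_pos'],R.round(3),s['joint_pos'].round(2) if hasattr(s['joint_pos'],'round') else s['joint_pos'],s['contact_force'])
```

```text
2.5333 [ 0.45356712 -0.26460188  0.27375948] [[-0.984  0.175 -0.001]
 [ 0.175  0.984  0.001]
 [ 0.001  0.001 -1.   ]] [-0.67 -0.2   1.81  0.    1.53 -2.06] [ 0.06507094 -0.05624854  0.32257357]
```

View pics/w1.png

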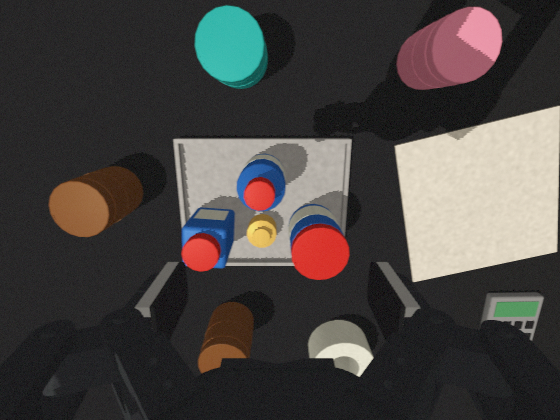

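The wrist view shows the square jar's cap at (201,252), the bottle's cap at (259,193), the wide lid at (320,252) and the weight at (262,233), with the caddy around them. Next I triangulate the bright cap tops across the wrist, top and scene views.

```bash
cat >> h.py <<'E'
def comps(f,box,lo,hi,up=6,amin=30):
    x0,y0,x1,y1=box; im=cv2.resize(f['img'][y0:y1,x0:x1],None,fx=up,fy=up,interpolation=cv2.INTER_CUBIC)
    hsv=cv2.cvtColor(im,cv2.COLOR_BGR2HSV)
    m=cv2.inRange(hsv,lo,hi)
    if lo[0]==0: m|=cv2.inRange(hsv,(172,)+tuple(lo[1:]),(180,255,255))
    out=[]
    for c in cv2.findContours(m,0,1)[0]:
        if cv2.contourArea(c)>up*up*amin:
            e=cv2.fitEllipse(cv2.convexHull(c)); out.append(((np.array(e[0])+.5)/up-.5+[x0,y0],np.array(e[1])/up,c))
    return out
E
python3 - <<'E'
from h import *
T,S,W=load('top0'),load('scene0'),load('w1')
box={'T':(315,180,420,265),'S':(135,155,245,250),'W':(170,135,365,285)}
F=dict(T=T,S=S,W=W)
ids={}
for n in F:
    hsv=cv2.cvtColor(F[n]['img'],cv2.COLOR_BGR2HSV); x0,y0,x1,y1=box[n]; h=hsv[y0:y1,x0:x1]
    r=h[((h[...,0]<6)|(h[...,0]>174))&(h[...,1]>150)]; print(n,np.percentile(r[:,2],[5,20,40,60,80]))
    v=np.percentile(r[:,2],60)*0.9
    for c in comps(F[n],box[n],(0,150,int(v)),(8,255,255)):
        p=c[0]; X=plane(F[n],*p,.1)
        nm='wide' if X[1]>-.26 else 'sq' if X[1]<-.33 else 'bot'
        ids[n,nm]=p; print(n,nm,p.round(1),c[1].round(1))
    c=max(comps(F[n],box[n],(15,100,90),(35,255,255)),key=lambda c:c[1][0]); print(n,'brass',c[0].round(1),c[1].round(1),plane(F[n],*c[0],.03).round(4))
h=dict(wide=.094,sq=.098,bot=.116)
for nm in h:
    for a,b in('TW','TS','SW'):
        if (a,nm) in ids and (b,nm) in ids: print(nm,a,b,*[np.round(q,4) for q in cross(F[a],ids[a,nm],F[b],ids[b,nm])])
    for a in 'TWS':
        if (a,nm) in ids: print(nm,a,plane(F[a],*ids[a,nm],h[nm]).round(4))
E
```

```text
T [192.9 229.  231.  232.  233. ]
T bot [369.3 236.6] [9.4 9.6]
T sq [395.6 216.3] [12.6 13.3]
T wide [349.6 206.9] [21.  21.5]
T brass [368.3 212.4] [13.1 14.3] [ 0.5222 -0.2995  0.03  ]
S [112. 189. 227. 229. 231.]
S sq [153.2 201.1] [13.6 17.6]
S wide [210.8 201.3] [22.5 27.4]
S bot [183.9 170.6] [ 9.6 12.3]
S brass [187.9 218.9] [17.2 19.4] [ 0.528 -0.298  0.03 ]
W [119. 214. 217. 219. 225.]
W sq [199.5 254.4] [31.9 36.2]
W wide [319.8 253.3] [51.3 56.9]
W bot [258.7 195.5] [28.7 30. ]
W brass [261.5 230.5] [30.3 33.9] [ 0.519  -0.2979  0.03  ]
wide T W [ 0.5328 -0.2339  0.0925] 0.0016
wide T S [ 0.5331 -0.2341  0.0939] 0.0004
wide S W [ 0.5323 -0.2336  0.0928] 0.0008
wide T [ 0.533  -0.2343  0.094 ]
wide W [ 0.5316 -0.2333  0.094 ]
wide S [ 0.5332 -0.2339  0.094 ]
sq T W [ 0.5092 -0.361   0.095 ] 0.0006
sq T S [ 0.509  -0.3602  0.0983] 0.0004
sq S W [ 0.5083 -0.3601  0.0972] 0.0003
sq T [ 0.509  -0.3605  0.098 ]
sq W [ 0.508  -0.3596  0.098 ]
sq S [ 0.5089 -0.3601  0.098 ]
bot T W [ 0.4517 -0.284   0.1142] 0.0014
bot T S [ 0.452  -0.2837  0.1168] 0.0008
bot S W [ 0.4511 -0.2834  0.1156] 0.0003
bot T [ 0.4519 -0.2843  0.116 ]
bot W [ 0.4509 -0.2832  0.116 ]
bot S [ 0.4514 -0.2834  0.116 ]
```

Wide jar first.

{"method": "move_arm", "body": {
  "rows": [
    [-1.8,1.1,1.6,0,0,0,1],
    [-1.8,1.1,1.6,0,0,0,1],
    [-1.8,1.1,1.6,0,0,0,1],
    [-1.86,1.1,1.6,0,0,0,1],
    [0,0,0,0,0,0,1],
    [0,0,2.5,0,0,0,1],
    [0,0,2.5,0,0,0,1],
    [0,0,2.5,0,0,0,1],
    [0,0,2.5,0,0,0,1],
    [0,0,2.5,0,0,0,1],
    [0,0,2.5,0,0,0,1],
    [0,0,0,0,0,0,1],
    [0,0,0,0,0,0,1]
  ]
}}

```text
time: 3.62
tool_pos: [0.5319, -0.2321, 0.0594]
tool_rot: [-0.002, 0.087, 0.996, 0.001]
contact_force: [0.3, 0.5, -0.1]
gripper_width: 0.998
grasp_force: 0.0
```

{"method": "move_arm", "body": {
  "rows": [
    [0,0,0,0,0,0,-1],
    [0,0,0,0,0,0,-1],
    [0,0,0,0,0,0,-1],
    [0,0,0,0,0,0,-1],
    [0,0,0,0,0,0,-1],
    [0,0,0,0,0,0,-1],
    [0,0,0,0,0,0,-1],
    [0,0,0,0,0,0,-1]
  ]
}}

```text
time: 4.28
tool_pos: [0.535, -0.2345, 0.0636]
tool_rot: [0.002, 0.087, 0.996, -0.001]
contact_force: [0.6, 2.6, 6.6]
gripper_width: 0.731
grasp_force: 66.5
```

{"method": "move_arm", "body": {
  "rows": [
    [0,0,-1,0,0,0,-1],
    [0,0,-2,0,0,0,-1],
    [0,0,-2.5,0,0,0,-1],
    [0,0,-2.5,0,0,0,-1],
    [0,0,-2,0,0,0,-1],
    [0,0,0,0,0,0,-1],
    [0,0,0,0,0,0,-1],
    [0,0,0,0,0,0,-1]
  ]
}}

```text
time: 4.95
tool_pos: [0.5322, -0.2331, 0.1589]
tool_rot: [-0.001, 0.087, 0.996, 0.0]
contact_force: [-0.3, -0.4, -3.0]
gripper_width: 0.733
grasp_force: 66.0
```

```bash
cat >> h.py <<'E'
def go(x,y,z):
    s,R=st(); d=np.array([x,y,z])-s['tool_pos']; print('t',round(s['time'],1),'pos',np.round(s['tool_pos'],4),'need cm',(R.T@d*100).round(2),'yawx',np.degrees(np.arctan2(R[1,0],R[0,0])).round(2))
E
python3 - <<'E'
from h import *
go(.598,.046,.16); print(st()[1].round(4), st()[0]['contact_force'])
E
```

```text
t 5.0 pos [ 0.5322 -0.2331  0.1589] need cm [-1.62 28.63 -0.09] yawx 169.98
[[-9.847e-01  1.740e-01 -1.900e-03]
 [ 1.740e-01  9.847e-01  1.100e-03]
 [ 2.100e-03  7.000e-04 -1.000e+00]] [-0.29275425 -0.42036029 -3.00249377]
```

{"method": "move_arm", "body": {
  "rows": [
    [-0.1,1.3,0,0,0,0,-1],
    [-0.2,2.6,0,0,0,0,-1],
    [-0.2,3.5,0,0,0,0,-1],
    [-0.2,3.5,0,0,0,0,-1],
    [-0.2,3.5,0,0,0,0,-1],
    [-0.2,3.5,0,0,0,0,-1],
    [-0.2,3.5,0,0,0,0,-1],
    [-0.2,3.4,0,0,0,0,-1],
    [-0.1,2.5,0,0,0,0,-1],
    [0,1.3,0,0,0,0,-1],
    [0,0,0,0,0,0,-1],
    [0,0,1.5,0,0,0,-1],
    [0,0,2.5,0,0,0,-1],
    [0,0,2.5,0,0,0,-1],
    [0,0,1.5,0,0,0,-1],
    [0,0,0.5,0,0,0,-1],
    [0,0,0,0,0,0,-1],
    [0,0,0,0,0,0,-1]
  ]
}}

```text
time: 6.45
tool_pos: [0.5986, 0.0447, 0.0754]
tool_rot: [-0.0, 0.088, 0.996, -0.0]
contact_force: [-0.1, -0.4, -1.0]
gripper_width: 0.737
grasp_force: 66.2
```

{"method": "move_arm", "body": {
  "rows": [
    [0,0,0.3,0,0,0,-1],
    [0,0,0.3,0,0,0,-1],
    [0,0,0.2,0,0,0,-1],
    [0,0,0.1,0,0,0,-1],
    [0,0,0,0,0,0,-1],
    [0,0,0,0,0,0,-1]
  ]
}}

```text
time: 6.95
tool_pos: [0.5986, 0.0454, 0.0664]
tool_rot: [0.0, 0.087, 0.996, -0.0]
contact_force: [-0.8, -0.1, -2.1]
gripper_width: 0.73
grasp_force: 66.2
```

{"method": "move_arm", "body": {
  "rows": [
    [0,0,0.2,0,0,0,-1],
    [0,0,0.2,0,0,0,-1],
    [0,0,0.1,0,0,0,-1],
    [0,0,0,0,0,0,-1],
    [0,0,0,0,0,0,-1]
  ]
}}

```text
time: 7.37
tool_pos: [0.5987, 0.0453, 0.0617]
tool_rot: [0.0, 0.087, 0.996, 0.0]
contact_force: [-2.1, 0.0, 1.9]
gripper_width: 0.734
grasp_force: 66.4
```

{"method": "move_arm", "body": {
  "rows": [
    [0,0,0.1,0,0,0,-1],
    [0,0,0,0,0,0,-1],
    [0,0,0,0,0,0,1],
    [0,0,0,0,0,0,1],
    [0,0,0,0,0,0,1],
    [0,0,0,0,0,0,1],
    [0,0,0,0,0,0,1],
    [0,0,0,0,0,0,1],
    [0,0,-1,0,0,0,1],
    [0,0,-2,0,0,0,1],
    [0,0,-3,0,0,0,1],
    [0,0,-3,0,0,0,1],
    [0,0,-3,0,0,0,1],
    [0,0,-2,0,0,0,1],
    [0,0,0,0,0,0,1],
    [0,0,0,0,0,0,1]
  ]
}}

```text
time: 8.7
tool_pos: [0.5996, 0.0453, 0.2027]
tool_rot: [0.002, 0.087, 0.996, 0.0]
contact_force: [-1.4, -0.7, -0.2]
gripper_width: 1.005
grasp_force: 0.0
```

Run:
```python
from h import *
f=grab('wrist','w2'); go(.5088,-.3603,.20)
T=grab('top','top1')
for c in comps(T,(200,140,420,265),(0,150,208),(8,255,255)): print(plane(T,*c[0],.095).round(4),c[1])
```

```text
t 8.8 pos [0.5984 0.0453 0.2005] need cm [  1.78 -41.5    0.05] yawx 169.99
[ 0.4519 -0.2887  0.095 ] [9.3856163  9.69276174]
[ 0.5092 -0.3613  0.095 ] [12.67060343 13.23711395]
```

View pics/w2.png

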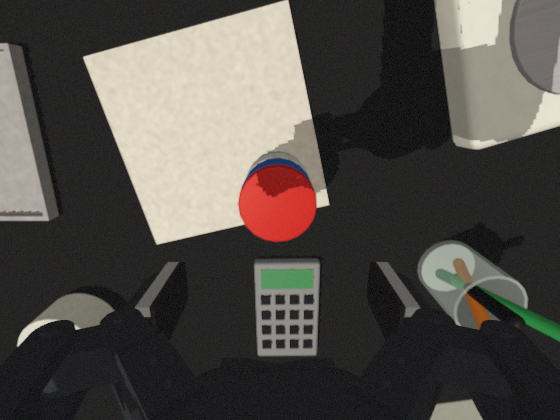

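The jar stands upright on the board (lid at (278,203)). Square jar next.

{"method": "move_arm", "body": {
  "rows": [
    [0,-2,0,0,0,0,1],
    [0.2,-3.5,0,0,0,0,1],
    [0.2,-3.5,0,0,0,0,1],
    [0.2,-3.5,0,0,0,0,1],
    [0.2,-3.5,0,0,0,0,1],
    [0.2,-3.5,0,0,0,0,1],
    [0.2,-3.5,0,0,0,0,1],
    [0.2,-3.5,0,0,0,0,1],
    [0.2,-3.5,0,0,0,0,1],
    [0.2,-3.5,0,0,0,0,1],
    [0.18,-3.5,0,0,0,0,1],
    [0,-3,0,0,0,0,1],
    [0,-1.5,0,0,0,0,1],
    [0,0,0,0,0,3.4,1],
    [0,0,0,0,0,0,1],
    [0,0,0,0,0,0,1]
  ]
}}

```text
time: 10.13
tool_pos: [0.5065, -0.3591, 0.1986]
tool_rot: [-0.001, 0.116, 0.993, 0.001]
contact_force: [0.4, -0.4, -0.3]
gripper_width: 0.999
grasp_force: 0.0
```

Run:
```python
from h import *
go(.5088,-.3603,.060)
```

```text
t 10.1 pos [ 0.5065 -0.3591  0.1986] need cm [-0.29 -0.09 13.86] yawx 166.67
```

{"method": "move_arm", "body": {
  "rows": [
    [-0.25,-0.1,2,0,0,0,1],
    [0,0,3,0,0,0,1],
    [0,0,3,0,0,0,1],
    [0,0,3,0,0,0,1],
    [0,0,2,0,0,0,1],
    [0,0,0.9,0,0,0,1],
    [0,0,0,0,0,0,1],
    [0,0,0,0,0,0,1],
    [0,0,0,0,0,0,-1],
    [0,0,0,0,0,0,-1],
    [0,0,0,0,0,0,-1],
    [0,0,0,0,0,0,-1],
    [0,0,0,0,0,0,-1],
    [0,0,0,0,0,0,-1],
    [0,0,0,0,0,0,-1],
    [0,0,0,0,0,0,-1],
    [0,0,0,0,0,0,-1],
    [0,0,0,0,0,0,-1]
  ]
}}

```text
time: 11.63
tool_pos: [0.5103, -0.3625, 0.0635]
tool_rot: [0.001, 0.117, 0.993, -0.001]
contact_force: [0.4, -0.3, 6.9]
gripper_width: 0.577
grasp_force: 63.5
```

{"method": "move_arm", "body": {
  "rows": [
    [0,0,-1,0,0,0,-1],
    [0,0,-2,0,0,0,-1],
    [0,0,-3,0,0,0,-1],
    [0,0,-3,0,0,0,-1],
    [0,0,-3,0,0,0,-1],
    [0,0,-2,0,0,0,-1],
    [0,0,0,0,0,0,-1],
    [0,0,0,0,0,0,-1]
  ]
}}

```text
time: 12.3
tool_pos: [0.5093, -0.3617, 0.2022]
tool_rot: [0.001, 0.117, 0.993, -0.001]
contact_force: [0.2, 0.3, -3.4]
gripper_width: 0.577
grasp_force: 62.9
```

Run:
```python
from h import *
go(.598,-.065,.0)
f=grab('wrist','w3'); T=grab('top','top2'); S=grab('scene','s2')
```

```text
t 12.3 pos [ 0.5093 -0.3617  0.2022] need cm [-1.71 30.94 20.19] yawx 166.58
```

View pics/w3.png

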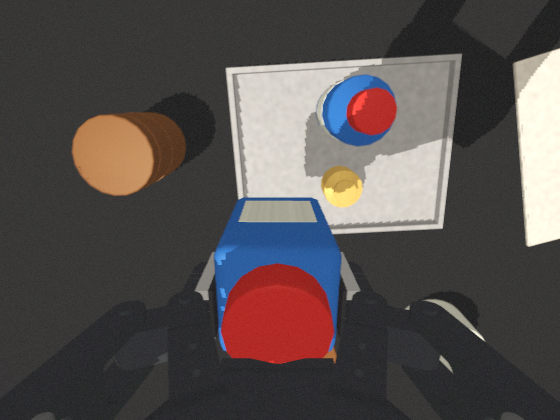

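Square jar held upright and true to the pads. On to the board.

{"method": "move_arm", "body": {
  "rows": [
    [-0.1,1.3,0,0,0,0,-1],
    [-0.2,2.6,0,0,0,0,-1],
    [-0.2,3.5,0,0,0,0,-1],
    [-0.2,3.5,0,0,0,0,-1],
    [-0.2,3.5,0,0,0,0,-1],
    [-0.2,3.5,0,0,0,0,-1],
    [-0.2,3.5,0,0,0,0,-1],
    [-0.2,3.5,0,0,0,0,-1],
    [-0.2,3,0,0,0,0,-1],
    [0,2,0,0,0,0,-1],
    [0,1,0,0,0,0,-1],
    [0,0,0,0,0,0,-1],
    [0,0,2,0,0,0,-1],
    [0,0,3,0,0,0,-1],
    [0,0,3,0,0,0,-1],
    [0,0,3,0,0,0,-1],
    [0,0,1.5,0,0,0,-1],
    [0,0,0.8,0,0,0,-1],
    [0,0,0,0,0,0,-1],
    [0,0,0,0,0,0,-1]
  ]
}}

```text
time: 14.12
tool_pos: [0.5974, -0.0656, 0.0686]
tool_rot: [0.0, 0.117, 0.993, -0.0]
contact_force: [-0.6, -0.1, -1.4]
gripper_width: 0.58
grasp_force: 62.8
```

{"method": "move_arm", "body": {
  "rows": [
    [0,0,0.2,0,0,0,-1],
    [0,0,0.2,0,0,0,-1],
    [0,0,0.1,0,0,0,-1],
    [0,0,0.1,0,0,0,-1],
    [0,0,0,0,0,0,-1],
    [0,0,0,0,0,0,-1]
  ]
}}

```text
time: 14.62
tool_pos: [0.5974, -0.0648, 0.0625]
tool_rot: [0.0, 0.117, 0.993, -0.0]
contact_force: [0.8, 0.2, -2.1]
gripper_width: 0.582
grasp_force: 62.8
```

{"method": "move_arm", "body": {
  "rows": [
    [0,0,0.1,0,0,0,-1],
    [0,0,0.1,0,0,0,-1],
    [0,0,0,0,0,0,-1],
    [0,0,0,0,0,0,-1]
  ]
}}

```text
time: 14.95
tool_pos: [0.5977, -0.0649, 0.0615]
tool_rot: [0.0, 0.117, 0.993, -0.0]
contact_force: [-3.6, 0.3, 7.0]
gripper_width: 0.582
grasp_force: 63.4
```

{"method": "move_arm", "body": {
  "rows": [
    [0,0,0,0,0,0,1],
    [0,0,0,0,0,0,1],
    [0,0,0,0,0,0,1],
    [0,0,0,0,0,0,1],
    [0,0,0,0,0,0,1],
    [0,0,-1,0,0,0,1],
    [0,0,-2,0,0,0,1],
    [0,0,-3,0,0,0,1],
    [0,0,-3,0,0,0,1],
    [0,0,-3,0,0,0,1],
    [0,0,-2,0,0,0,1],
    [0,0,0,0,0,0,1]
  ]
}}

```text
time: 15.95
tool_pos: [0.6005, -0.0655, 0.2079]
tool_rot: [0.006, 0.117, 0.993, -0.001]
contact_force: [-0.1, -0.7, 1.3]
gripper_width: 0.999
grasp_force: 0.0
```

{"method": "move_arm", "body": {
  "rows": [
    [0.5,-1.4,0,0,0,0,1],
    [1,-2.7,0,0,0,0,1],
    [1.2,-3.3,0,0,0,0,1],
    [1.2,-3.3,0,0,0,0,1],
    [1.2,-3.3,0,0,0,0,1],
    [1.2,-3.3,0,0,0,0,1],
    [1.2,-3.3,0,0,0,0,1],
    [1.1,-2.7,0,0,0,0,1],
    [0.5,-1.4,0,0,0,0,1],
    [0,0,0,0,0,-3.4,1],
    [0,0,0,0,0,0,1],
    [0,0,0,0,0,0,1]
  ]
}}

```text
time: 16.95
tool_pos: [0.4504, -0.2839, 0.1988]
tool_rot: [-0.001, 0.088, 0.996, 0.001]
contact_force: [-0.0, -0.3, 0.5]
gripper_width: 1.0
grasp_force: 0.0
```

Run:
```python
from h import *
go(.4516,-.2837,.062)
T=grab('top','top3')
for c in comps(T,(200,140,420,265),(0,150,150),(8,255,255)): print(c[0].round(1),plane(T,*c[0],.095).round(4),c[1])
```

```text
t 16.9 pos [ 0.4504 -0.2839  0.1988] need cm [-0.15  0.02 13.68] yawx 169.86
[288.7 183.2] [ 0.5959 -0.0647  0.095 ] [13.17648188 13.37345886]
[249.3 182.1] [0.5971 0.0445 0.095 ] [21.30276108 22.62363942]
```

{"method": "move_arm", "body": {
  "rows": [
    [-0.15,0,2,0,0,0,1],
    [0,0,3,0,0,0,1],
    [0,0,3,0,0,0,1],
    [0,0,3,0,0,0,1],
    [0,0,1.5,0,0,0,1],
    [0,0,0.6,0,0,0,1],
    [0,0,0,0,0,0,1],
    [0,0,0,0,0,0,1],
    [0,0,0,0,0,0,-1],
    [0,0,0,0,0,0,-1],
    [0,0,0,0,0,0,-1],
    [0,0,0,0,0,0,-1],
    [0,0,0,0,0,0,-1],
    [0,0,0,0,0,0,-1],
    [0,0,0,0,0,0,-1],
    [0,0,0,0,0,0,-1],
    [0,0,0,0,0,0,-1],
    [0,0,0,0,0,0,-1]
  ]
}}

```text
time: 18.5
tool_pos: [0.4542, -0.285, 0.0713]
tool_rot: [0.002, 0.087, 0.996, -0.001]
contact_force: [-0.8, 1.7, 6.1]
gripper_width: 0.588
grasp_force: 63.1
```

{"method": "move_arm", "body": {
  "rows": [
    [0,0,-1,0,0,0,-1],
    [0,0,-2,0,0,0,-1],
    [0,0,-3,0,0,0,-1],
    [0,0,-3,0,0,0,-1],
    [0,0,-3,0,0,0,-1],
    [0,0,-2,0,0,0,-1],
    [0,0,0,0,0,0,-1],
    [0,0,0,0,0,0,-1]
  ]
}}

```text
time: 19.17
tool_pos: [0.4532, -0.2845, 0.2102]
tool_rot: [0.001, 0.087, 0.996, -0.001]
contact_force: [0.9, 0.0, -1.8]
gripper_width: 0.59
grasp_force: 62.8
```

Run:
```python
from h import *
go(.484,-.010,.07)
f=grab('wrist','w4'); T=grab('top','top4'); S=grab('scene','s4')
```

```text
t 19.2 pos [ 0.4532 -0.2845  0.2102] need cm [ 1.77 27.59 13.99] yawx 169.98
```

View pics/s4.png

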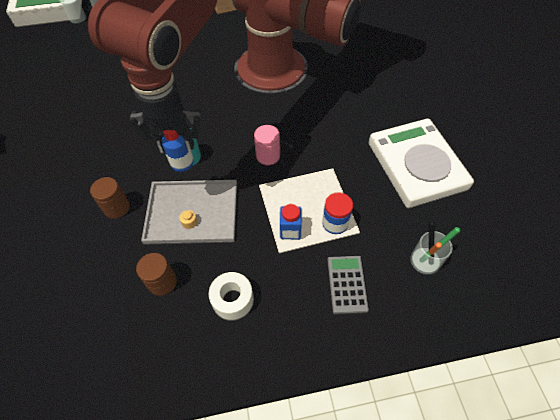

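The bottle is held upright at (178,150). The other two stand on the board at (290,222) and (338,213), and the weight is alone at (188,218). Next, the bottle goes to the board.

{"method": "move_arm", "body": {
  "rows": [
    [0.1,1.3,0,0,0,0,-1],
    [0.2,2.6,0,0,0,0,-1],
    [0.2,3.5,0,0,0,0,-1],
    [0.2,3.5,0,0,0,0,-1],
    [0.2,3.5,0,0,0,0,-1],
    [0.2,3.5,0,0,0,0,-1],
    [0.2,3.5,0,0,0,0,-1],
    [0.2,3,0,0,0,0,-1],
    [0.2,2.2,0,0,0,0,-1],
    [0,1,0,0,0,0,-1],
    [0,0,0,0,0,0,-1],
    [0,0,2,0,0,0,-1],
    [0,0,3,0,0,0,-1],
    [0,0,3,0,0,0,-1],
    [0,0,3,0,0,0,-1],
    [0,0,1.8,0,0,0,-1],
    [0,0,0.6,0,0,0,-1],
    [0,0,0.3,0,0,0,-1],
    [0,0,0,0,0,0,-1],
    [0,0,0,0,0,0,-1]
  ]
}}

```text
time: 20.98
tool_pos: [0.4854, -0.0101, 0.0738]
tool_rot: [0.001, 0.088, 0.996, -0.0]
contact_force: [-0.5, 0.0, -1.8]
gripper_width: 0.59
grasp_force: 62.9
```

{"method": "move_arm", "body": {
  "rows": [
    [0,0,0.1,0,0,0,-1],
    [0,0,0.1,0,0,0,-1],
    [0,0,0,0,0,0,-1],
    [0,0,0,0,0,0,-1]
  ]
}}

```text
time: 21.32
tool_pos: [0.4846, -0.0095, 0.0709]
tool_rot: [0.0, 0.087, 0.996, -0.0]
contact_force: [0.0, 0.1, -1.9]
gripper_width: 0.589
grasp_force: 62.9
```

{"method": "move_arm", "body": {
  "rows": [
    [0,0,0.1,0,0,0,-1],
    [0,0,0.1,0,0,0,-1],
    [0,0,0,0,0,0,-1],
    [0,0,0,0,0,0,-1]
  ]
}}

```text
time: 21.65
tool_pos: [0.4848, -0.0095, 0.0694]
tool_rot: [0.0, 0.087, 0.996, -0.0]
contact_force: [-2.6, 0.8, 4.8]
gripper_width: 0.592
grasp_force: 63.5
```

{"method": "move_arm", "body": {
  "rows": [
    [0,0,0,0,0,0,1],
    [0,0,0,0,0,0,1],
    [0,0,0,0,0,0,1],
    [0,0,0,0,0,0,1],
    [0,0,0,0,0,0,1],
    [0,0,-1,0,0,0,1],
    [0,0,-2,0,0,0,1],
    [0,0,-3,0,0,0,1],
    [0,0,-3,0,0,0,1],
    [0,0,-3,0,0,0,1],
    [0,0,-2,0,0,0,1],
    [0,0,0,0,0,0,1]
  ]
}}

```text
time: 22.65
tool_pos: [0.4872, -0.01, 0.2152]
tool_rot: [0.006, 0.087, 0.996, -0.001]
contact_force: [-0.4, 0.2, 0.8]
gripper_width: 0.997
grasp_force: 0.0
```

{"method": "move_arm", "body": {
  "rows": [
    [-0.2,-1.4,0,0,0,0,1],
    [-0.4,-2.8,0,0,0,0,1],
    [-0.4,-3.5,0,0,0,0,1],
    [-0.4,-3.5,0,0,0,0,1],
    [-0.4,-3.5,0,0,0,0,1],
    [-0.4,-3.5,0,0,0,0,1],
    [-0.4,-3.5,0,0,0,0,1],
    [-0.4,-3.5,0,0,0,0,1],
    [-0.3,-2,0,0,0,0,1],
    [-0.1,-0.7,0,0,0,0,1],
    [0,0,0,0,0,0,1],
    [0,0,0,0,0,0,1]
  ]
}}

```text
time: 23.65
tool_pos: [0.469, -0.2895, 0.2078]
tool_rot: [-0.0, 0.087, 0.996, 0.001]
contact_force: [0.5, -0.4, -0.2]
gripper_width: 1.0
grasp_force: 0.0
```

Run:
```python
from h import *
f=grab('wrist','w5'); T=grab('top','top5'); S=grab('scene','s5'); go(.52,-.298,.05)
for c in comps(T,(200,140,420,265),(0,150,150),(8,255,255)): print(c[0].round(1),plane(T,*c[0],.095).round(4),c[1])
```

```text
t 23.8 pos [ 0.4693 -0.2888  0.2081] need cm [-5.15 -0.04 15.81] yawx 170.08
[267.7 223.7] [ 0.4828 -0.0087  0.095 ] [10.0711689 10.1535689]
[288.7 183.2] [ 0.5959 -0.0648  0.095 ] [13.21721141 13.42809041]
[249.3 182.1] [0.5969 0.0445 0.095 ] [21.29433314 22.62904358]
```

View pics/w5.png

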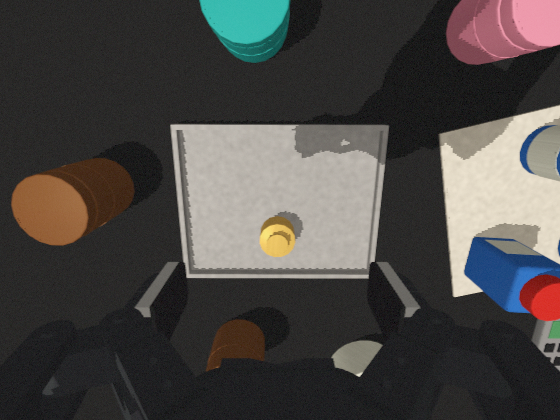

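All three stand on the board, and the weight is alone in the caddy at (278,237). Next I locate the weight's top and the pan centre in several views.

Run:
```python
from h import *
F=dict(T=load('top5'),S=load('s5'),W=load('w5'))
box={'T':(355,200,382,226),'S':(170,203,205,235),'W':(250,210,305,262)}
P={}
for n in F:
    x0,y0,x1,y1=box[n]; h=cv2.cvtColor(F[n]['img'],cv2.COLOR_BGR2HSV)[y0:y1,x0:x1]; b=h[(h[...,0]>15)&(h[...,0]<35)&(h[...,1]>100)&(h[...,2]>60)]
    print(n,len(b),np.percentile(b[:,2],[5,25,50,75,95]))
    for v in (60,np.percentile(b[:,2],50)*.97):
        for c in comps(F[n],box[n],(15,90,int(v)),(36,255,255),amin=8): print(n,int(v),c[0].round(2),c[1].round(1),plane(F[n],*c[0],.032).round(4),plane(F[n],*c[0],.041).round(4))
# pan
for n,bx,z in(('T',(130,188,186,243),.055),('S',(395,138,462,188),.055)):
    f=F[n]; up=4; im=cv2.resize(f['img'][bx[1]:bx[3],bx[0]:bx[2]],None,fx=up,fy=up,interpolation=cv2.INTER_CUBIC)
    g=cv2.cvtColor(im,cv2.COLOR_BGR2GRAY); print(n,'gray med',np.median(g),np.percentile(g,[5,25,75,95]))
    for lo,hi in((60,175),(80,185)):
        m=cv2.inRange(g,lo,hi); m=cv2.morphologyEx(m,cv2.MORPH_OPEN,np.ones((13,13)))
        c=max(cv2.findContours(m,0,1)[0],key=cv2.contourArea); e=cv2.fitEllipse(cv2.convexHull(c)); p=(np.array(e[0])+.5)/up-.5+bx[:2]
        print(n,lo,p.round(2),np.round(np.array(e[1])/up,1),plane(f,*p,z).round(4)); P[n]=p
print(cross(F['T'],P['T'],F['S'],P['S']))
v=np.hstack([cv2.resize(F['T']['img'][170:285,110:210],(400,460),interpolation=cv2.INTER_CUBIC),cv2.resize(F['S']['img'][110:225,365:465],(400,460),interpolation=cv2.INTER_CUBIC)])
cv2.imwrite('pics/pan.png',v)
```

```text
T 137 [146.6 203.  224.  236.  239. ]
T 60 [368.08 212.39] [13.4 14.2] [ 0.5221 -0.2984  0.032 ] [ 0.5216 -0.2965  0.041 ]
T 217 [369.23 211.98] [11.7 12.2] [ 0.5233 -0.3017  0.032 ] [ 0.5228 -0.2998  0.041 ]
S 248 [114.35 158.   231.5  245.   253.  ]
S 60 [188.04 218.92] [17.2 19.3] [ 0.5295 -0.2973  0.032 ] [ 0.5353 -0.2959  0.041 ]
S 224 [186.86 216.34] [13.  16.1] [ 0.5218 -0.2995  0.032 ] [ 0.5276 -0.2981  0.041 ]
W 1156 [129. 160. 229. 235. 248.]
W 60 [277.05 236.48] [36.4 41.6] [ 0.5181 -0.2983  0.032 ] [ 0.5144 -0.2976  0.041 ]
W 222 [276.56 240.33] [32.1 34.6] [ 0.5223 -0.2996  0.032 ] [ 0.5184 -0.2989  0.041 ]
T gray med 231.0 [186. 189. 238. 239.]Traceback (most recent call last):
  File "<stdin>", line 16, in <module>
ValueError: max() iterable argument is empty
```

{"method": "move_arm", "body": {
  "rows": [
    [-1.8,0,2,0,0,0,1],
    [-1.8,-0.1,2.5,0,0,0,1],
    [-1.75,0,2.5,0,0,0,1],
    [0,0,2.5,0,0,0,1],
    [0,0,2.5,0,0,0,1],
    [0,0,2.5,0,0,0,1],
    [0,0,1.5,0,0,0,1],
    [0,0,1,0,0,0,1],
    [0,0,0.5,0,0,0,1],
    [0,0,0.3,0,0,0,1],
    [0,0,0,0,0,0,1],
    [0,0,0,0,0,0,1]
  ]
}}

```text
time: 24.8
tool_pos: [0.5225, -0.3009, 0.0317]
tool_rot: [0.001, 0.087, 0.996, -0.001]
contact_force: [-0.1, 0.3, -0.1]
gripper_width: 1.0
grasp_force: 0.0
```

Run:
```python
from h import *
go(.5222,-.2995,.03)
F=dict(T=load('top5'),S=load('s5'))
P={}
for n,bx,z in(('T',(132,188,184,243),.055),('S',(400,140,458,186),.055)):
    f=F[n]; up=4; im=cv2.resize(f['img'][bx[1]:bx[3],bx[0]:bx[2]],None,fx=up,fy=up,interpolation=cv2.INTER_CUBIC)
    g=cv2.cvtColor(im,cv2.COLOR_BGR2GRAY); t,m=cv2.threshold(g,0,255,cv2.THRESH_BINARY_INV+cv2.THRESH_OTSU); m=cv2.morphologyEx(m,cv2.MORPH_OPEN,np.ones((13,13)))
    c=max(cv2.findContours(m,0,1)[0],key=cv2.contourArea); e=cv2.fitEllipse(cv2.convexHull(c)); p=(np.array(e[0])+.5)/up-.5+bx[:2]
    h=cv2.convexHull(c)[:,0]/up-.375+np.array(bx[:2]); X=np.array([plane(f,u,v,z)[:2] for u,v in h],np.float32); cc=cv2.fitEllipse(X*1000)
    print(n,t,p.round(2),np.round(np.array(e[1])/up,1),plane(f,*p,z).round(4),cc); P[n]=p
print(cross(F['T'],P['T'],F['S'],P['S']))
v=np.hstack([cv2.resize(F['T']['img'][170:285,110:210],(400,460),interpolation=cv2.INTER_CUBIC),cv2.resize(F['S']['img'][110:225,365:465],(400,460),interpolation=cv2.INTER_CUBIC)])
cv2.imwrite('pics/pan.png',v)
```

```text
t 24.8 pos [ 0.5225 -0.3009  0.0317] need cm [0.06 0.13 0.17] yawx 170.0
T 211.0 [157.12 216.75] [40.3 41.8] [0.4982 0.3069 0.055 ] ((498.3618469238281, 306.91412353515625), (115.57670593261719, 117.7588119506836), 27.54022216796875)
S 142.0 [453.72 144.46] [11.5 26. ] [0.4609 0.3949 0.055 ] ((460.7011413574219, 394.9941711425781), (33.554874420166016, 76.73374938964844), 89.20599365234375)
(array([0.50881789, 0.31272374, 0.13024777]), np.float64(0.058088407616111636))
```

View pics/pan.png

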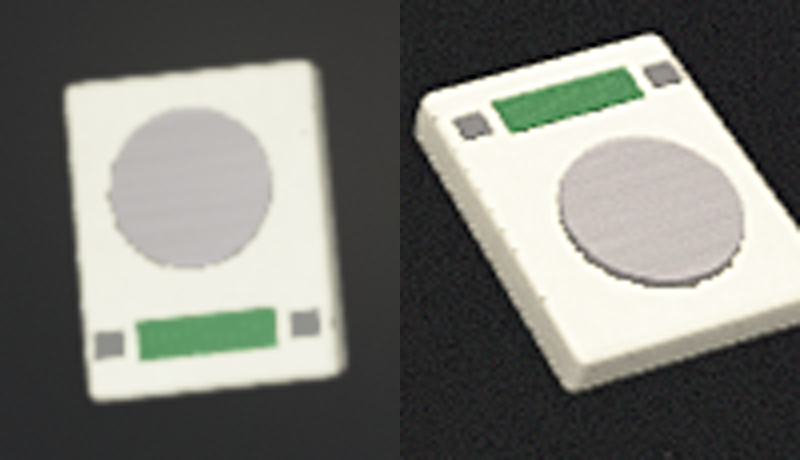

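The pan shows clearly in both views: top ellipse centred at (157.1,216.8), scene ellipse at about (427.8,162). Next, grip the weight.

{"method": "move_arm", "body": {
  "rows": [
    [0,0.1,0.15,0,0,0,1],
    [0,0,0,0,0,0,1],
    [0,0,0,0,0,0,-1],
    [0,0,0,0,0,0,-1],
    [0,0,0,0,0,0,-1],
    [0,0,0,0,0,0,-1],
    [0,0,0,0,0,0,-1],
    [0,0,0,0,0,0,-1],
    [0,0,0,0,0,0,-1],
    [0,0,0,0,0,0,-1],
    [0,0,0,0,0,0,-1],
    [0,0,0,0,0,0,-1],
    [0,0,0,0,0,0,-1]
  ]
}}

```text
time: 25.88
tool_pos: [0.5222, -0.2997, 0.0293]
tool_rot: [0.0, 0.087, 0.996, -0.0]
contact_force: [-0.2, 0.5, 4.7]
gripper_width: 0.419
grasp_force: 60.7
```

{"method": "move_arm", "body": {
  "rows": [
    [0,0,-1,0,0,0,-1],
    [0,0,-2,0,0,0,-1],
    [0,0,-3,0,0,0,-1],
    [0,0,-4,0,0,0,-1],
    [0,0,-4,0,0,0,-1],
    [0,0,-4,0,0,0,-1],
    [0,0,-3,0,0,0,-1],
    [0,0,0,0,0,0,-1],
    [0,0,0,0,0,0,-1]
  ]
}}

```text
time: 26.63
tool_pos: [0.5223, -0.2998, 0.2409]
tool_rot: [0.001, 0.087, 0.996, -0.001]
contact_force: [-1.7, -0.7, -2.7]
gripper_width: 0.418
grasp_force: 60.4
```

Run:
```python
from h import *
T,S=load('top5'),load('s5')
print(cross(T,(157.1,216.75),S,(427.8,162.2)), plane(S,427.8,162.2,.055))
print(proj(S,(.4983,.3069,.055)))
go(.4983,.3069,.2)
f=grab('wrist','w6')
```

```text
(array([0.49869505, 0.30907845, 0.05082824]), np.float64(0.0019261194747211524)) [0.50175694 0.30763392 0.055     ]
[426.99292698 161.18478508]
t 26.6 pos [ 0.5223 -0.2998  0.2409] need cm [12.93 59.34  3.96] yawx 169.99
```

View pics/w6.png

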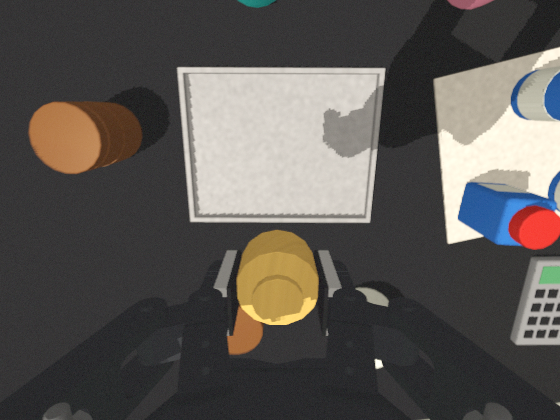

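The weight is gripped upright (knob at (278,290)), so carry it to the balance.

{"method": "move_arm", "body": {
  "rows": [
    [0.45,1.9,0,0,0,0,-1],
    [0.8,3.7,0,0,0,0,-1],
    [0.8,3.7,0,0,0,0,-1],
    [0.8,3.7,0,0,0,0,-1],
    [0.8,3.7,0,0,0,0,-1],
    [0.8,3.7,0,0,0,0,-1],
    [0.8,3.7,0,0,0,0,-1],
    [0.8,3.7,0,0,0,0,-1],
    [0.8,3.7,0,0,0,0,-1],
    [0.8,3.7,0,0,0,0,-1],
    [0.8,3.7,0,0,0,0,-1],
    [0.8,3.7,0,0,0,0,-1],
    [0.8,3.7,0,0,0,0,-1],
    [0.8,3.7,0,0,0,0,-1],
    [0.8,3.7,0,0,0,0,-1],
    [0.8,3.7,0,0,0,0,-1],
    [0.45,1.9,0,0,0,0,-1],
    [0,0,0,0,0,0,-1],
    [0,0,0,0,0,0,-1]
  ]
}}

```text
time: 28.27
tool_pos: [0.4961, 0.307, 0.235]
tool_rot: [-0.003, 0.086, 0.996, -0.002]
contact_force: [-0.4, 0.4, -2.6]
gripper_width: 0.424
grasp_force: 60.8
```

Run:
```python
from h import *
go(.4988,.3072,.0783)
```

```text
t 28.3 pos [0.4961 0.307  0.235 ] need cm [-0.34  0.13 15.66] yawx 170.11
```

{"method": "move_arm", "body": {
  "rows": [
    [-0.25,0,1.5,0,0,0,-1],
    [0,0,3,0,0,0,-1],
    [0,0,3,0,0,0,-1],
    [0,0,3,0,0,0,-1],
    [0,0,2.2,0,0,0,-1],
    [0,0,1.2,0,0,0,-1],
    [0,0,0.6,0,0,0,-1],
    [0,0,0,0,0,0,-1],
    [0,0,0,0,0,0,-1],
    [0,0,0,0,0,0,-1]
  ]
}}

```text
time: 29.1
tool_pos: [0.5018, 0.3068, 0.0959]
tool_rot: [0.002, 0.087, 0.996, 0.001]
contact_force: [0.1, 0.4, -3.0]
gripper_width: 0.421
grasp_force: 60.8
```

Run:
```python
from h import *
go(.4988,.3072,.0783); print(st()[1].round(4)[2], st()[0]['contact_force'])
```

```text
t 29.1 pos [0.5018 0.3068 0.0959] need cm [ 0.31 -0.02  1.76] yawx 169.97
[-0.0029  0.0019 -1.    ] [ 0.09002253  0.3649312  -3.01810993]
```

{"method": "move_arm", "body": {
  "rows": [
    [0,0,0.4,0,0,0,-1],
    [0,0,0.4,0,0,0,-1],
    [0,0,0.3,0,0,0,-1],
    [0,0,0.2,0,0,0,-1],
    [0,0,0.1,0,0,0,-1],
    [0,0,0,0,0,0,-1],
    [0,0,0,0,0,0,-1],
    [0,0,0,0,0,0,-1]
  ]
}}

```text
time: 29.77
tool_pos: [0.5005, 0.3066, 0.0799]
tool_rot: [0.0, 0.087, 0.996, 0.0]
contact_force: [-0.5, -0.2, -2.5]
gripper_width: 0.421
grasp_force: 60.8
```

{"method": "move_arm", "body": {
  "rows": [
    [0.1,0,0.1,0,0,0,-1],
    [0,0,0.05,0,0,0,-1],
    [0,0,0,0,0,0,-1],
    [0,0,0,0,0,0,-1]
  ]
}}

```text
time: 30.1
tool_pos: [0.4994, 0.3067, 0.0784]
tool_rot: [0.0, 0.087, 0.996, 0.0]
contact_force: [-0.6, -0.1, -2.6]
gripper_width: 0.422
grasp_force: 60.9
```

{"method": "move_arm", "body": {
  "rows": [
    [0,0,0.05,0,0,0,-1],
    [0,0,0.05,0,0,0,-1],
    [0,0,0,0,0,0,-1],
    [0,0,0,0,0,0,-1]
  ]
}}

```text
time: 30.43
tool_pos: [0.4997, 0.3068, 0.0783]
tool_rot: [0.0, 0.087, 0.996, 0.0]
contact_force: [-3.8, -2.9, 5.8]
gripper_width: 0.423
grasp_force: 61.6
```

{"method": "move_arm", "body": {
  "rows": [
    [0,0,0,0,0,0,1],
    [0,0,0,0,0,0,1],
    [0,0,0,0,0,0,1],
    [0,0,0,0,0,0,1],
    [0,0,0,0,0,0,1],
    [0,0,0,0,0,0,1],
    [0,0,0,0,0,0,1],
    [0,0,-1,0,0,0,1],
    [0,0,-2,0,0,0,1],
    [0,0,-3,0,0,0,1],
    [0,0,-3,0,0,0,1],
    [0,0,-3,0,0,0,1],
    [0,0,-1.5,0,0,0,1],
    [0,0,0,0,0,0,1],
    [0,0,0,0,0,0,1]
  ]
}}

```text
time: 31.68
tool_pos: [0.5001, 0.3069, 0.214]
tool_rot: [0.001, 0.087, 0.996, 0.001]
contact_force: [-0.1, 0.2, 0.1]
gripper_width: 1.003
grasp_force: 0.0
```

Run:
```python
from h import *
T=grab('top','top7');S=grab('scene','s7');W=grab('wrist','w7'); go(.484,-.009,.2)
for n,f,bx in(('S',S,(395,135,465,190)),('W',W,(150,80,450,320))):
    for v in(60,200):
        for c in comps(f,bx,(15,90,v),(36,255,255),amin=15): print(n,v,c[0].round(1),c[1].round(1),plane(f,*c[0],.081).round(4))
g=cv2.cvtColor(W['img'],cv2.COLOR_BGR2HSV)
```

```text
t 31.8 pos [0.4984 0.3062 0.2101] need cm [ -4.07 -31.29   1.06] yawx 169.98
S 60 [428.9 157.9] [17.  19.3] [0.5077 0.3002 0.081 ]
S 200 [430.2 155. ] [11.8 15.9] [0.4999 0.3067 0.081 ]
W 60 [278.2 201.8] [43.8 48.4] [0.4973 0.3071 0.081 ]
W 200 [277.1 205. ] [40.7 41.3] [0.4998 0.3057 0.081 ]
```

View pics/w7.png

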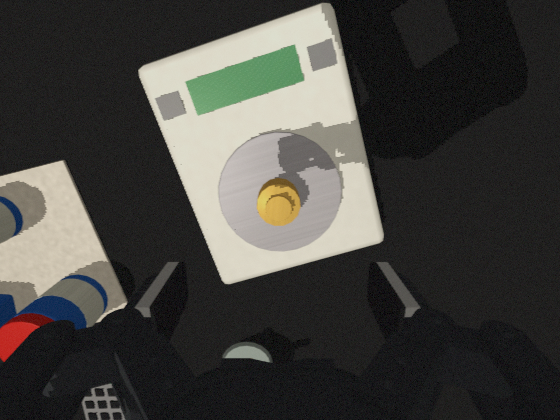

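The weight stands upright in the middle of the pan: knob at (278,205), pan ellipse centre about (280,191) with parallax. Next I measure the containers' places on the board.

Run:
```python
from h import *
T,S,W=load('top7'),load('s7'),load('w7'); print('pan W',plane(W,280,191.5,.055).round(4))
ht=dict(wide=.092,sq=.096,bot=.114)
for n,f,bx in(('T',T,(225,160,315,250)),('S',S,(250,140,365,255))):
    for c in comps(f,bx,(0,150,205),(8,255,255)):
        X=plane(f,*c[0],.1); nm='bot' if X[0]<.54 else 'wide' if X[1]>0 else 'sq'
        print(n,nm,c[0].round(1),c[1].round(1),plane(f,*c[0],ht[nm]).round(4))
go(.597,.045,.2)
```

```text
pan W [0.4952 0.3092 0.055 ]
T bot [268.  223.5] [9.4 9.6] [ 0.4826 -0.01    0.114 ]
T sq [289. 183.] [12.8 12.9] [ 0.5963 -0.0655  0.096 ]
T wide [249.3 182.1] [21.  21.1] [0.5974 0.0448 0.092 ]
S sq [290.3 211. ] [14.4 17.2] [ 0.5963 -0.0647  0.096 ]
S wide [338.5 203.8] [22.8 27.4] [0.5975 0.0455 0.092 ]
S bot [303.5 162. ] [ 9.4 11.9] [ 0.4822 -0.0089  0.114 ]
t 31.8 pos [0.4984 0.3062 0.2101] need cm [-14.26 -24.     1.02] yawx 169.98
```

{"method": "move_arm", "body": {
  "rows": [
    [-0.75,-1.2,0,0,0,0,1],
    [-1.6,-2.7,0,0,0,0,1],
    [-1.6,-2.7,0,0,0,0,1],
    [-1.6,-2.7,0,0,0,0,1],
    [-1.6,-2.7,0,0,0,0,1],
    [-1.6,-2.7,0,0,0,0,1],
    [-1.6,-2.7,0,0,0,0,1],
    [-1.6,-2.7,0,0,0,0,1],
    [-1.6,-2.7,0,0,0,0,1],
    [-0.75,-1.2,0,0,0,0,1],
    [0,0,0,0,0,0,1],
    [0,0,0,0,0,0,1],
    [0,0,0,0,0,0,1]
  ]
}}

```text
time: 32.92
tool_pos: [0.5979, 0.0461, 0.2115]
tool_rot: [-0.001, 0.087, 0.996, 0.0]
contact_force: [0.3, 0.3, 1.2]
gripper_width: 1.002
grasp_force: 0.0
```

Run:
```python
from h import *
go(.5975,.0452,.059)
```

```text
t 32.9 pos [0.5979 0.0461 0.2115] need cm [ 0.   -0.1  15.25] yawx 170.01
```

{"method": "move_arm", "body": {
  "rows": [
    [0,-0.1,1.5,0,0,0,1],
    [0,0,3,0,0,0,1],
    [0,0,3,0,0,0,1],
    [0,0,3,0,0,0,1],
    [0,0,2.5,0,0,0,1],
    [0,0,1.5,0,0,0,1],
    [0,0,0.6,0,0,0,1],
    [0,0,0,0,0,0,1],
    [0,0,0,0,0,0,1],
    [0,0,0,0,0,0,-1],
    [0,0,0,0,0,0,-1],
    [0,0,0,0,0,0,-1],
    [0,0,0,0,0,0,-1],
    [0,0,0,0,0,0,-1],
    [0,0,0,0,0,0,-1],
    [0,0,0,0,0,0,-1],
    [0,0,0,0,0,0,-1],
    [0,0,0,0,0,0,-1]
  ]
}}

```text
time: 34.42
tool_pos: [0.6003, 0.0445, 0.064]
tool_rot: [0.002, 0.087, 0.996, 0.0]
contact_force: [0.9, 0.5, 6.8]
gripper_width: 0.734
grasp_force: 66.5
```

{"method": "move_arm", "body": {
  "rows": [
    [0,0,-1,0,0,0,-1],
    [0,0,-2,0,0,0,-1],
    [0,0,-3,0,0,0,-1],
    [0,0,-3,0,0,0,-1],
    [0,0,-3,0,0,0,-1],
    [0,0,-2,0,0,0,-1],
    [0,0,0,0,0,0,-1],
    [0,0,0,0,0,0,-1]
  ]
}}

```text
time: 35.08
tool_pos: [0.5987, 0.0444, 0.2025]
tool_rot: [0.001, 0.087, 0.996, 0.0]
contact_force: [-0.1, 0.7, -3.0]
gripper_width: 0.729
grasp_force: 66.1
```

Run:
```python
from h import *
go(.5330,-.234,.065); f=grab('wrist','w8')
```

```text
t 35.1 pos [0.5987 0.0444 0.2025] need cm [  1.66 -28.56  13.74] yawx 169.98
```

{"method": "move_arm", "body": {
  "rows": [
    [0.1,-1.3,0,0,0,0,-1],
    [0.2,-2.6,0,0,0,0,-1],
    [0.2,-3.5,0,0,0,0,-1],
    [0.2,-3.5,0,0,0,0,-1],
    [0.2,-3.5,0,0,0,0,-1],
    [0.2,-3.5,0,0,0,0,-1],
    [0.2,-3.5,0,0,0,0,-1],
    [0.14,-3.4,0,0,0,0,-1],
    [0,-2.5,0,0,0,0,-1],
    [0,-1.25,0,0,0,0,-1],
    [0,0,0,0,0,0,-1],
    [0,0,1.5,0,0,0,-1],
    [0,0,3,0,0,0,-1],
    [0,0,3,0,0,0,-1],
    [0,0,2.5,0,0,0,-1],
    [0,0,1.5,0,0,0,-1],
    [0,0,0,0,0,0,-1],
    [0,0,0,0,0,0,-1],
    [0,0,0,0,0,0,-1]
  ]
}}

```text
time: 36.72
tool_pos: [0.5351, -0.2339, 0.0871]
tool_rot: [0.0, 0.087, 0.996, -0.0]
contact_force: [-0.0, -0.1, -0.6]
gripper_width: 0.732
grasp_force: 66.2
```

Run:
```python
from h import *
go(.5352,-.2343,.066)
```

```text
t 36.7 pos [ 0.5351 -0.2339  0.0871] need cm [-0.01 -0.04  2.11] yawx 170.03
```

{"method": "move_arm", "body": {
  "rows": [
    [0,0,0.6,0,0,0,-1],
    [0,0,0.5,0,0,0,-1],
    [0,0,0.4,0,0,0,-1],
    [0,0,0.2,0,0,0,-1],
    [0,0,0.2,0,0,0,-1],
    [0,0,0,0,0,0,-1],
    [0,0,0,0,0,0,-1]
  ]
}}

```text
time: 37.3
tool_pos: [0.5345, -0.2342, 0.0672]
tool_rot: [-0.0, 0.087, 0.996, 0.0]
contact_force: [-0.9, -1.0, -1.1]
gripper_width: 0.732
grasp_force: 66.2
```

{"method": "move_arm", "body": {
  "rows": [
    [0,0,0.1,0,0,0,-1],
    [0,0,0.05,0,0,0,-1],
    [0,0,0,0,0,0,-1],
    [0,0,0,0,0,0,-1]
  ]
}}

```text
time: 37.63
tool_pos: [0.5347, -0.2343, 0.0661]
tool_rot: [0.0, 0.087, 0.996, -0.0]
contact_force: [-0.1, -0.5, -0.4]
gripper_width: 0.733
grasp_force: 66.4
```

{"method": "move_arm", "body": {
  "rows": [
    [0,0,0.1,0,0,0,-1],
    [0,0,0,0,0,0,-1],
    [0,0,0,0,0,0,1],
    [0,0,0,0,0,0,1],
    [0,0,0,0,0,0,1],
    [0,0,0,0,0,0,1],
    [0,0,0,0,0,0,1],
    [0,0,0,0,0,0,1],
    [0,0,-1,0,0,0,1],
    [0,0,-2,0,0,0,1],
    [0,0,-3,0,0,0,1],
    [0,0,-3,0,0,0,1],
    [0,0,-3,0,0,0,1],
    [0,0,-2,0,0,0,1],
    [0,0,0,0,0,0,1]
  ]
}}

```text
time: 38.88
tool_pos: [0.5373, -0.2357, 0.2123]
tool_rot: [0.005, 0.087, 0.996, -0.003]
contact_force: [0.5, -1.4, 1.3]
gripper_width: 0.999
grasp_force: 0.0
```

{"method": "move_arm", "body": {
  "rows": [
    [-0.2,1.2,0,0,0,0,1],
    [-0.5,2.5,0,0,0,0,1],
    [-0.6,3.4,0,0,0,0,1],
    [-0.6,3.4,0,0,0,0,1],
    [-0.5,3.4,0,0,0,0,1],
    [-0.5,2.5,0,0,0,0,1],
    [-0.2,1.3,0,0,0,0,1],
    [0,0,0,0,0,3.4,1],
    [0,0,0,0,0,0,1],
    [0,0,0,0,0,0,1],
    [0,0,0,0,0,0,1]
  ]
}}

```text
time: 39.8
tool_pos: [0.5953, -0.0657, 0.204]
tool_rot: [-0.001, 0.117, 0.993, -0.0]
contact_force: [-0.5, -1.5, -0.2]
gripper_width: 1.0
grasp_force: 0.0
```

Run:
```python
from h import *
go(.5963,-.065,.059)
T=grab('top','top9');S=grab('scene','s9')
for n,f,bx in(('T',T,(315,180,420,265)),('S',S,(135,155,245,250))):
    for c in comps(f,bx,(0,150,205),(8,255,255)): print(n,c[0].round(1),c[1].round(1),plane(f,*c[0],.094).round(4))
```

```text
t 39.8 pos [ 0.5953 -0.0657  0.204 ] need cm [-0.1   0.09 14.5 ] yawx 166.6
T [349.7 207.2] [21.  21.4] [ 0.5321 -0.2344  0.094 ]
S [210.7 201. ] [22.3 27.5] [ 0.5325 -0.2342  0.094 ]
```

Wide jar is back within 1 mm. Now the square jar.

{"method": "move_arm", "body": {
  "rows": [
    [-0.1,0.1,1.5,0,0,0,1],
    [0,0,3,0,0,0,1],
    [0,0,3,0,0,0,1],
    [0,0,3,0,0,0,1],
    [0,0,2.5,0,0,0,1],
    [0,0,1.2,0,0,0,1],
    [0,0,0.3,0,0,0,1],
    [0,0,0,0,0,0,1],
    [0,0,0,0,0,0,1],
    [0,0,0,0,0,0,-1],
    [0,0,0,0,0,0,-1],
    [0,0,0,0,0,0,-1],
    [0,0,0,0,0,0,-1],
    [0,0,0,0,0,0,-1],
    [0,0,0,0,0,0,-1],
    [0,0,0,0,0,0,-1],
    [0,0,0,0,0,0,-1],
    [0,0,0,0,0,0,-1],
    [0,0,0,0,0,0,-1]
  ]
}}

```text
time: 41.48
tool_pos: [0.5983, -0.0649, 0.0615]
tool_rot: [0.001, 0.117, 0.993, -0.0]
contact_force: [-0.5, -0.1, 5.6]
gripper_width: 0.58
grasp_force: 63.2
```

{"method": "move_arm", "body": {
  "rows": [
    [0,0,-1,0,0,0,-1],
    [0,0,-2,0,0,0,-1],
    [0,0,-3,0,0,0,-1],
    [0,0,-3,0,0,0,-1],
    [0,0,-3,0,0,0,-1],
    [0,0,-2,0,0,0,-1],
    [0,0,0,0,0,0,-1],
    [0,0,0,0,0,0,-1]
  ]
}}

```text
time: 42.15
tool_pos: [0.5972, -0.0645, 0.2005]
tool_rot: [0.001, 0.117, 0.993, -0.0]
contact_force: [-0.8, -0.3, -3.0]
gripper_width: 0.575
grasp_force: 62.5
```

Run:
```python
from h import *
go(.5088,-.3603,.067)
```

```text
t 42.1 pos [ 0.5972 -0.0645  0.2005] need cm [  1.77 -30.83  13.35] yawx 166.59
```

{"method": "move_arm", "body": {
  "rows": [
    [0.1,-1.3,0,0,0,0,-1],
    [0.2,-2.6,0,0,0,0,-1],
    [0.2,-3.5,0,0,0,0,-1],
    [0.2,-3.5,0,0,0,0,-1],
    [0.2,-3.5,0,0,0,0,-1],
    [0.2,-3.5,0,0,0,0,-1],
    [0.2,-3.5,0,0,0,0,-1],
    [0.2,-3.5,0,0,0,0,-1],
    [0.1,-3.1,0,0,0,0,-1],
    [0,-1.8,0,0,0,0,-1],
    [0,-1,0,0,0,0,-1],
    [0,0,0,0,0,0,-1],
    [0,0,1.5,0,0,0,-1],
    [0,0,3,0,0,0,-1],
    [0,0,3,0,0,0,-1],
    [0,0,2.5,0,0,0,-1],
    [0,0,1.5,0,0,0,-1],
    [0,0,0,0,0,0,-1],
    [0,0,0,0,0,0,-1],
    [0,0,0,0,0,0,-1]
  ]
}}

```text
time: 43.82
tool_pos: [0.5108, -0.3598, 0.0855]
tool_rot: [0.001, 0.116, 0.993, -0.0]
contact_force: [0.5, -0.5, -1.7]
gripper_width: 0.577
grasp_force: 62.6
```

Run:
```python
from h import *
go(.5105,-.3605,.0635)
```

```text
t 43.8 pos [ 0.5108 -0.3598  0.0855] need cm [ 0.02 -0.07  2.2 ] yawx 166.66
```

{"method": "move_arm", "body": {
  "rows": [
    [0,0,0.6,0,0,0,-1],
    [0,0,0.5,0,0,0,-1],
    [0,0,0.4,0,0,0,-1],
    [0,0,0.3,0,0,0,-1],
    [0,0,0.2,0,0,0,-1],
    [0,0,0,0,0,0,-1],
    [0,0,0,0,0,0,-1]
  ]
}}

```text
time: 44.4
tool_pos: [0.5099, -0.3604, 0.0647]
tool_rot: [-0.0, 0.117, 0.993, 0.0]
contact_force: [0.2, 0.1, -2.1]
gripper_width: 0.577
grasp_force: 62.6
```

{"method": "move_arm", "body": {
  "rows": [
    [0,0,0.1,0,0,0,-1],
    [0,0,0.05,0,0,0,-1],
    [0,0,0,0,0,0,-1],
    [0,0,0,0,0,0,-1]
  ]
}}

```text
time: 44.73
tool_pos: [0.5102, -0.3606, 0.0636]
tool_rot: [0.0, 0.117, 0.993, -0.0]
contact_force: [0.7, -0.8, -1.0]
gripper_width: 0.578
grasp_force: 62.7
```

{"method": "move_arm", "body": {
  "rows": [
    [0,0,0.1,0,0,0,-1],
    [0,0,0,0,0,0,-1],
    [0,0,0,0,0,0,1],
    [0,0,0,0,0,0,1],
    [0,0,0,0,0,0,1],
    [0,0,0,0,0,0,1],
    [0,0,0,0,0,0,1],
    [0,0,0,0,0,0,1],
    [0,0,-1,0,0,0,1],
    [0,0,-2,0,0,0,1],
    [0,0,-3,0,0,0,1],
    [0,0,-3,0,0,0,1],
    [0,0,-3,0,0,0,1],
    [0,0,-2,0,0,0,1],
    [0,0,0,0,0,0,1]
  ]
}}

```text
time: 45.98
tool_pos: [0.5124, -0.3625, 0.2101]
tool_rot: [0.005, 0.117, 0.993, -0.003]
contact_force: [0.0, -0.8, 0.3]
gripper_width: 0.999
grasp_force: 0.0
```

{"method": "move_arm", "body": {
  "rows": [
    [0.4,1.5,0,0,0,0,1],
    [1,2.8,0,0,0,0,1],
    [1.1,3.4,0,0,0,0,1],
    [1.1,3.4,0,0,0,0,1],
    [1.1,3.4,0,0,0,0,1],
    [1.1,3.4,0,0,0,0,1],
    [1.1,3.4,0,0,0,0,1],
    [1.1,3.4,0,0,0,0,1],
    [1.1,3.4,0,0,0,0,1],
    [1.1,3.4,0,0,0,0,1],
    [0.6,1.9,0,0,0,0,1],
    [0,0,0,0,0,-3.4,1],
    [0,0,0,0,0,0,1],
    [0,0,0,0,0,0,1],
    [0,0,0,0,0,0,1]
  ]
}}

```text
time: 47.23
tool_pos: [0.4818, -0.0105, 0.2013]
tool_rot: [-0.001, 0.088, 0.996, 0.0]
contact_force: [-0.5, -1.0, -0.7]
gripper_width: 1.0
grasp_force: 0.0
```

Run:
```python
from h import *
go(.4824,-.0095,.067)
T=grab('top','top10');S=grab('scene','s10')
for n,f,bx in(('T',T,(315,180,420,265)),('S',S,(135,155,245,250))):
    for c in comps(f,bx,(0,150,205),(8,255,255)): print(n,c[0].round(1),c[1].round(1),plane(f,*c[0],.098).round(4))
```

```text
t 47.2 pos [ 0.4818 -0.0105  0.2013] need cm [-0.06  0.11 13.43] yawx 169.9
T [395.7 216.4] [12.8 13.3] [ 0.5087 -0.3608  0.098 ]
T [349.7 207.2] [21.  21.4] [ 0.5318 -0.2338  0.098 ]
S [153.1 200.9] [13.6 17.4] [ 0.5083 -0.3604  0.098 ]
S [210.7 201. ] [22.3 27.4] [ 0.5352 -0.2339  0.098 ]
```

Square jar is back within 1 mm too. Now the bottle.

{"method": "move_arm", "body": {
  "rows": [
    [-0.05,0.1,1.5,0,0,0,1],
    [0,0,3,0,0,0,1],
    [0,0,3,0,0,0,1],
    [0,0,3,0,0,0,1],
    [0,0,1.8,0,0,0,1],
    [0,0,0.8,0,0,0,1],
    [0,0,0.3,0,0,0,1],
    [0,0,0,0,0,0,1],
    [0,0,0,0,0,0,1],
    [0,0,0,0,0,0,-1],
    [0,0,0,0,0,0,-1],
    [0,0,0,0,0,0,-1],
    [0,0,0,0,0,0,-1],
    [0,0,0,0,0,0,-1],
    [0,0,0,0,0,0,-1],
    [0,0,0,0,0,0,-1],
    [0,0,0,0,0,0,-1],
    [0,0,0,0,0,0,-1],
    [0,0,0,0,0,0,-1]
  ]
}}

```text
time: 48.92
tool_pos: [0.4844, -0.0097, 0.0699]
tool_rot: [0.001, 0.087, 0.996, -0.0]
contact_force: [-0.1, 0.7, 6.3]
gripper_width: 0.591
grasp_force: 63.1
```

{"method": "move_arm", "body": {
  "rows": [
    [0,0,-1,0,0,0,-1],
    [0,0,-2,0,0,0,-1],
    [0,0,-3,0,0,0,-1],
    [0,0,-3,0,0,0,-1],
    [0,0,-3,0,0,0,-1],
    [0,0,-2,0,0,0,-1],
    [0,0,0,0,0,0,-1],
    [0,0,0,0,0,0,-1]
  ]
}}

```text
time: 49.58
tool_pos: [0.4833, -0.0096, 0.2091]
tool_rot: [0.001, 0.087, 0.996, -0.0]
contact_force: [-0.3, -0.9, -2.5]
gripper_width: 0.589
grasp_force: 62.8
```

Run:
```python
from h import *
go(.4536,-.2837,.0)
```

```text
t 49.6 pos [ 0.4833 -0.0096  0.2091] need cm [ -1.8  -27.51  20.91] yawx 169.99
```

{"method": "move_arm", "body": {
  "rows": [
    [-0.1,-1.3,0,0,0,0,-1],
    [-0.2,-2.6,0,0,0,0,-1],
    [-0.2,-3.5,0,0,0,0,-1],
    [-0.2,-3.5,0,0,0,0,-1],
    [-0.2,-3.5,0,0,0,0,-1],
    [-0.2,-3.5,0,0,0,0,-1],
    [-0.3,-3.5,0,0,0,0,-1],
    [-0.2,-3,0,0,0,0,-1],
    [-0.2,-2.1,0,0,0,0,-1],
    [0,-1,0,0,0,0,-1],
    [0,0,0,0,0,0,-1],
    [0,0,1.5,0,0,0,-1],
    [0,0,3,0,0,0,-1],
    [0,0,3,0,0,0,-1],
    [0,0,2.5,0,0,0,-1],
    [0,0,1.5,0,0,0,-1],
    [0,0,0,0,0,0,-1],
    [0,0,0,0,0,0,-1],
    [0,0,0,0,0,0,-1]
  ]
}}

```text
time: 51.17
tool_pos: [0.4537, -0.283, 0.0942]
tool_rot: [0.001, 0.087, 0.996, -0.0]
contact_force: [0.6, 0.7, -2.4]
gripper_width: 0.586
grasp_force: 63.0
```

Run:
```python
from h import *
go(.4533,-.2838,.0719)
```

```text
t 51.2 pos [ 0.4537 -0.283   0.0942] need cm [ 0.03 -0.08  2.23] yawx 170.04
```

{"method": "move_arm", "body": {
  "rows": [
    [0,-0.05,0.6,0,0,0,-1],
    [0,0,0.5,0,0,0,-1],
    [0,0,0.4,0,0,0,-1],
    [0,0,0.3,0,0,0,-1],
    [0,0,0.2,0,0,0,-1],
    [0,0,0,0,0,0,-1],
    [0,0,0,0,0,0,-1]
  ]
}}

```text
time: 51.75
tool_pos: [0.4529, -0.284, 0.0732]
tool_rot: [-0.0, 0.087, 0.996, 0.0]
contact_force: [0.1, 0.0, -1.8]
gripper_width: 0.59
grasp_force: 63.0
```

{"method": "move_arm", "body": {
  "rows": [
    [0,0,0.1,0,0,0,-1],
    [0,0,0.1,0,0,0,-1],
    [0,0,0,0,0,0,-1],
    [0,0,0,0,0,0,-1]
  ]
}}

```text
time: 52.08
tool_pos: [0.4533, -0.2843, 0.072]
tool_rot: [0.0, 0.087, 0.996, -0.0]
contact_force: [-1.3, 0.4, 2.5]
gripper_width: 0.591
grasp_force: 63.2
```

{"method": "move_arm", "body": {
  "rows": [
    [0,0,0,0,0,0,1],
    [0,0,0,0,0,0,1],
    [0,0,0,0,0,0,1],
    [0,0,0,0,0,0,1],
    [0,0,0,0,0,0,1],
    [0,0,0,0,0,0,1],
    [0,0,-1,0,0,0,1],
    [0,0,-2,0,0,0,1],
    [0,0,-3,0,0,0,1],
    [0,0,-3,0,0,0,1],
    [0,0,-3,0,0,0,1],
    [0,0,-2,0,0,0,1],
    [0,2,-1,0,0,0,1],
    [0,3.5,0,0,0,0,1],
    [0,3.5,0,0,0,0,1],
    [0,3.5,0,0,0,0,1],
    [0,3.5,0,0,0,0,1],
    [0,2,0,0,0,0,1],
    [0,0,0,0,0,0,1],
    [0,0,0,0,0,0,1]
  ]
}}

```text
time: 53.75
tool_pos: [0.4844, -0.1061, 0.2221]
tool_rot: [0.0, 0.086, 0.996, -0.0]
contact_force: [0.4, -0.4, -0.1]
gripper_width: 1.003
grasp_force: 0.0
```

Run:
```python
from h import *
T=grab('top','top11');S=grab('scene','s11')
ht=dict(wide=.094,sq=.098,bot=.116)
for n,f,bx in(('T',T,(315,180,420,265)),('S',S,(135,155,245,250))):
    for c in comps(f,bx,(0,150,205),(8,255,255)):
        y=plane(f,*c[0],.1)[1]; nm='wide' if y>-.26 else 'sq' if y<-.33 else 'bot'; print(n,nm,plane(f,*c[0],ht[nm]).round(4))
for c in comps(S,(395,135,465,190),(15,90,200),(36,255,255),amin=15): print('weight',plane(S,*c[0],.081).round(4))
s=st()[0]; print(s['time'],s['contact_force'],s['grasp_force'],s['tool_pos'])
```

```text
T bot [ 0.4517 -0.2845  0.116 ]
T sq [ 0.5087 -0.3608  0.098 ]
T wide [ 0.5329 -0.2354  0.094 ]
S sq [ 0.5083 -0.3604  0.098 ]
S wide [ 0.5323 -0.2344  0.094 ]
S bot [ 0.4513 -0.2837  0.116 ]
weight [0.4999 0.3067 0.081 ]
53.85 [ 0.26612244  0.30081081 -0.22269978] 0.0 [ 0.48423961 -0.1074433   0.22176638]
```

View pics/s11.png

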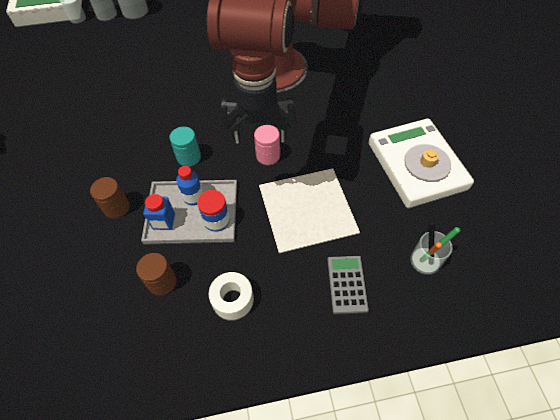

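The three containers stand in the caddy at (158,212), (188,185) and (212,208) as at the start. The weight is on the pan at (430,157), the bystanders are untouched, and the gripper is clear.

```bash
python3 -c "
from plant import manip
print(manip.job_done())"
```

```text
the job is handed in; nothing more can be done
None
```

The job is handed in: the weight stands upright on the balance pan, within about 6 mm of its centre, all three containers are back in the caddy within about 2 mm of where they started, and the calculator, marker cup and paper roll were left alone; the hand-in returned no verdict.

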